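# Close the rusk tub: press its lid home

### The job

Put the loose wooden lid on the larger of the two round white tubs, the one it fits, and press it down firmly all round until it sits level and fully home on the rim. Let go of it and leave the tub standing on the counter; do not disturb the smaller tub or the kitchen things along the back edge.

Things in the scene. Friction and masses are not known exactly. Their poses are not given: they have to be found in the camera images.
- lid_center (a point): Loose wooden lid, about 0.15 kg, lying right way up, 50 mm tall: a round plug below (101 mm diameter, 14 mm deep, bevelled to 94 mm at the bottom), a plate (124 mm diameter, 6 mm thick), and on top a centred bar grip 70 mm long, 18 wide, 30 high. Point: on the axis, 25 mm above the plug's bottom, 5 mm above the plate's top face, 25 mm below the grip's top. x along the grip, z up.
- lid_under (a point): Centre of the underside of the lid's plate (the face that comes to rest on the tub's rim), 14 mm above the plug's bottom and 11 mm below lid_center. Same axes.
- tub_rim (a point): Centre of the larger tub's mouth (108 mm wide) at its hard rim, 80 mm above its foot; z up. On the rim a black rubber seal, in four arcs, stands 8 mm proud: the laid-on lid rests loosely on it. Each arc slides down into the wall against about 2.5 N of dry friction (10 N in all) and stays down. Pressed near its middle with 12 to 20 N, the lid sinks 8 mm until its plate meets the rim.
- tub_center (a point): The larger white tub: loose, about 1.3 kg, round, 116 mm in outer diameter, wall 4 mm, 80 mm tall without its seal, with some rusks in the bottom that stay clear of the lid. Point: on its axis, half-way up, 40 mm above its foot; z up.
- small_tub_center (a point): The smaller white tub, which the lid does not fit: 84 mm in diameter, 80 mm tall with a 6 mm black ring on top. This point is on its axis, 40 mm above its foot. It is to be left alone.
- carousel: White plastic two-tier spice carousel, 140 mm in diameter, 176 mm tall, at the back edge of the counter (far from the robot). Origin at the centre of its underside. To be left alone.
- pan_lid: Aluminium saucepan lid with a black knob, 168 mm in diameter, 49 mm tall, at the back edge. Origin at the centre of its underside. To be left alone.
- strainer: Steel tea strainer, a bowl 80 mm in diameter and 26 mm tall with a flat handle reaching 138 mm along its -y, at the back edge. Origin under the bowl's centre. To be left alone.
- spatula: Orange spatula with a wooden handle, 250 mm long along its x and 56 mm wide, lying at the back edge. Origin at the counter, near its middle (the blade is the +x end). To be left alone.
There are look-alikes about, which are no part of the job. Leave any yellow look-alike of the part that bears tub_rim alone.

How it is judged (in metres and radians):
On the way:
1. the lid has been lifted clear of the counter (height (world z) of lid_center above 0.06 m), for 0.1 s.
At the end, for the whole second after the job is handed in: The lid is on the larger tub, right way up, its plate within 3 mm of the hard rim in height, within 7 mm of its centre and level with it to 0.04 rad (2.3 degrees); the tub stands upright (0.06 rad) on the counter; the lid is at rest and released (horizontal distance between lid_under and tub_rim below 0.007 m and z of lid_under in the frame of tub_rim between -0.003 and 0.003 m and angle between the z axis of lid_center and the z axis of tub_rim, either way round below 0.04 rad and angle between lid_center's own z axis and vertical below 0.08 rad and angle between tub_rim's own z axis and vertical below 0.06 rad and height (world z) of tub_center between 0.03 and 0.05 m and linear speed of lid below 0.02 m/s); the robot touches nothing.
It fails at once if the smaller tub is shifted more than 30 mm (distance of small_tub_center from where it was at the start of the episode above 0.03 m).
It fails at once if the spice carousel, saucepan lid, tea strainer or spatula is shifted more than 30 mm (distance of any of carousel, pan_lid, strainer, spatula from where it was at the start of the episode above 0.03 m).
It also fails if it takes over 54 s, if anything falls off the work surface, if the arm or the gripper's body presses on something with over 40 N, if the wrist force passes 120 N, or if a joint passes its speed limit or range.

### The arm

A 6-joint arm with a two-finger parallel gripper is mounted at the origin on the work surface. World frame = base frame: x ahead of the robot, y to its left, z up, the work surface at z = 0. Lengths are in m, angles in degrees, forces in N, time in s.
With the tool pointing down it reaches from about 0.325 to 1 m from the base axis. Payload 5.1 kg.
Tool frame: the origin (TCP) lies on the front face of the gripper's body, between the roots of the fingers; the fingertips stand 73 mm ahead of it and the grasp point (between the pads) lies 54 mm ahead of it; z points along the fingers, y is the direction in which the jaws open and shut (so a half turn about z gives the same grasp; the last joint's range is limited). The gripper opens to 85 mm and grips with 20 to 120 N. Pads are 22 mm wide; open, the fingers measure 114 mm over their backs; the gripper's body (76 mm by 85 mm) begins 54 mm behind the grasp point. The pads swing forward as they close: fully open they stand 13 mm farther back than shut.
Start: joints at [70.898, 7.093, 94.555, -0, 78.352, -4.733], TCP at [0.161, 0.63, 0.304] pointing down, gripper open.
Joint ranges: [-149.61, 149.61], [-58.7, 133.49], [1.44, 155.28], [-77.14, 257.14], [18.33, 153.61], [-166.67, 166.67]. Speed limits (degrees/s): [147.25, 147.25, 180, 180, 180, 180].

### API

Orientations are given as [roll, pitch, yaw] about the fixed x, y, z axes, in that order (R = Rz(yaw) Ry(pitch) Rx(roll)).
In Python, from bench import * gives the robot as it stands. The module is installed in compiled form; this text tells all that it offers.
- The arm moves only by the shell command python3 -m jog 'ROWS' [FORCE]. ROWS is JSON, one flat list of numbers, 7 for each row, row after row: the opening, from 0 (shut) to 1 (fully open), then the shift along the tool's x, y, z in cm, then the turn, a rotation vector about the tool's x, y, z in rad. A call has 1 to 20 rows; each row shifts and turns the commanded pose from where the row before left it, along the tool's axes as they then stand; what a row does not reach is not made up. A row lasts 1/8 s, in which the tool goes at most 62.5 mm and 10.7 degrees, less where a joint would pass 70% of its speed; a pose out of reach is approached as far as the arm can. A call is refused whole if a number of a shift passes 6.25 or a number of a turn 0.188, either way. A call with a gripper value outside its range is refused whole. The fingers move at their own pace and stop on an object; FORCE is the grip in N (left out, the last holds). Time passes only in rows, so rows that do not move let the fingers close. It gives the time, the measured TCP pose, the force and the opening at its end, in the units of the state.
- state(): the state, without advancing time (a new reading comes with each control period).
- grab_frame(name): name is "scene" or "top"; returns a dict with "frame" (400x640x3 uint8, red, green, blue), "depth" (400x640 float32, m along the optical axis (not along the pixel's ray), 0 where there is no reading), "fx", "fy", "cx", "cy" (pixels), "R" (3x3) and "t" (3): a world point X has camera coordinates R X + t. Camera axes: x right, y down, z forward; pixel columns grow to the right and rows downward; lengths in m; the calibration is good to about 2 mm. A picture is of the moment at which its call begins.
- finish_job(): hands the job in, once; it reports no verdict.
Trained networks look in a picture, given as the dict that the camera call returned (one of the last four; its "shot" number tells which), for a name from the list of things; names that differ only in an ending like _2 or _b are one class to them, and where a whole thing is asked for, a point or a joint stands for the part that bears it (a point fixed in the world has none). Each returns a list of dicts, best first, with "p" (0 to 1); they miss things now and then, are a little off and sometimes report something else, mostly with a low value. They report only what shows in the picture. A call takes as long as a camera call. They do not tell look-alikes from the thing itself.
- search_frame(picture, label): "location" ([x, y, z] in m, in world coordinates, good to about 4 mm: the middle of the surface that is visible of it).
The state is a dict: "time_s": time; "q": joint angles; "joint_velocities": joint speeds; "tau": joint torques, N m; "eef_pos": TCP position; "tcp_rot": TCP orientation; "contact_force": force on the tool from outside, world axes, zero at the start; "moment": the same for the moment, N m; "width": finger opening in m.
Only numpy, scipy, OpenCV 4.12 (cv2) and the standard library are available. Lean on these libraries where they do the work, as an engineer would, in place of code of your own. Each camera call takes 0.05 s, during which the arm holds its last target.

## Working session

There is one attempt and no reset: what is moved stays moved. The work goes in short steps, Python scripts to look and compute and a shell command to move; the robot and the scene stay as the last step left them, time stands still between calls to the robot, and variables do not carry over. Pictures are saved under pics/ and viewed, and the job is handed in when it is done.

```bash
mkdir -p pics; python3 - <<'E'
from bench import *
import cv2,numpy as np
s=state(); print(s)
for n in ("scene","top"):
    f=grab_frame(n); cv2.imwrite(f"pics/{n}0.png",f["frame"][:,:,::-1])
    print(n,f["fx"],np.round(f["R"],3).tolist(),np.round(f["t"],3))
    for l in ("lid_center","tub_center","small_tub_center","tub_rim"):
        print(l,[(np.round(d["location"],3).tolist(),round(d["p"],2)) for d in search_frame(f,l)])
E
```

```text
{'time_s': 0.0, 'q': array([ 7.08989125e+01,  7.13529533e+00,  9.46352366e+01,  1.73052440e-03,
        7.83515872e+01, -4.73187000e+00]), 'joint_velocities': array([ 0.00629273, -0.03068959,  0.05098676,  0.02332002,  0.09732295,
       -0.04431694]), 'tau': array([-1.20092765e-03, -4.23628235e+01, -3.65445113e+01, -1.62227152e-04,
        7.20891388e-03, -9.53830465e-06]), 'eef_pos': array([0.16117173, 0.62922221, 0.30262062]), 'tcp_rot': array([-1.79878437e+02, -1.17623139e-02,  1.65630419e+02]), 'contact_force': array([-0.80916645,  0.67764583,  1.05342023]), 'moment': array([ 0.02327071, -0.01133004,  0.02597392]), 'width': 0.08526493225764903}
scene 375.9912847402991 [[-0.9, 0.436, 0.006], [0.232, 0.49, -0.84], [-0.369, -0.755, -0.542]] [ 0.59  -0.069  1.165]
lid_center [([0.485, 0.028, 0.022], 0.57)]
tub_center [([0.534, -0.425, 0.06], 0.96), ([0.48, -0.246, 0.055], 0.63)]
small_tub_center [([0.475, 0.212, 0.057], 0.58)]
tub_rim [([0.531, -0.426, 0.056], 0.73), ([0.479, -0.243, 0.058], 0.69)]
top 416.73913420226376 [[0.016, -1.0, 0.008], [-0.993, -0.017, -0.12], [0.12, -0.006, -0.993]] [-0.069  0.613  1.167]
lid_center [([0.472, 0.006, 0.022], 0.6)]
tub_center [([0.519, -0.474, 0.049], 0.77), ([0.473, -0.282, 0.046], 0.59)]
small_tub_center [([0.459, 0.212, 0.012], 0.85)]
tub_rim [([0.52, -0.47, 0.047], 0.68)]
```

View pics/scene0.png

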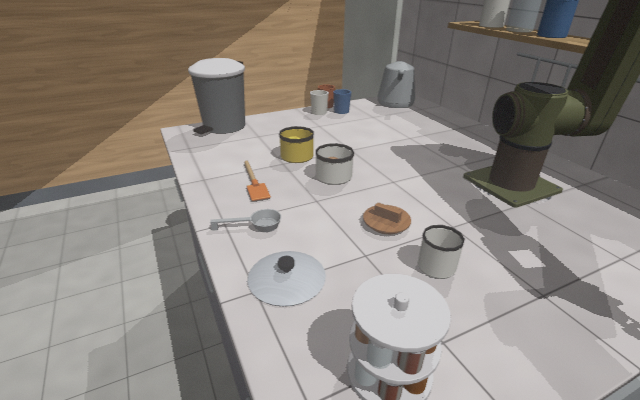

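View pics/top0.png

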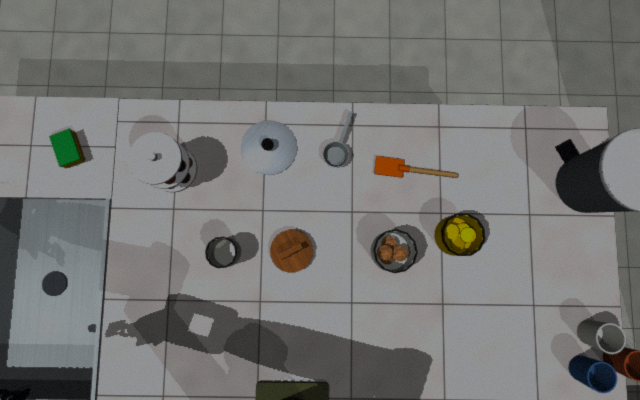

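Top view: the larger white tub with rusks is at (395,251). The yellow look-alike with lemons is at (460,234), so I leave it alone. The small white tub is at (223,251) and the lid at (292,250). The target is the white tub at (395,251), because it is white and larger than the one at (223,251). Next I'll confirm it in a crop and measure.

```bash
cat > h.py <<'E'
from bench import *
import cv2,numpy as np
def cloud(f):
    d=f["depth"];v,u=np.mgrid[:d.shape[0],:d.shape[1]]
    P=np.stack([(u-f["cx"])/f["fx"]*d,(v-f["cy"])/f["fy"]*d,d],-1)
    W=(P-np.array(f["t"]))@np.array(f["R"]); W[d==0]=np.nan; return W
def circ(p):
    A=np.c_[2*p,np.ones(len(p))];s=np.linalg.lstsq(A,(p**2).sum(1),rcond=None)[0]
    return s[:2],np.sqrt(s[2]+s[0]**2+s[1]**2)
E
python3 - <<'E'
from h import *
f=grab_frame("top")
W=cloud(f)
c=f["frame"][190:310,180:500,::-1]; cv2.imwrite("pics/crop0.png",cv2.resize(c,None,fx=2.5,fy=2.5,interpolation=2))
def near(xy,r): return np.hypot(W[...,0]-xy[0],W[...,1]-xy[1])<r
L=near((.472,.006),.1)
for a,b in((.013,.03),(.04,.06)):
    m=L&(W[...,2]>a)&(W[...,2]<b); p=W[m]; print("lid",m.sum(),np.median(p,0),cv2.minEnclosingCircle(p[:,:2].astype(np.float32)),cv2.minAreaRect(p[:,:2].astype(np.float32)))
for xy in((.47,-.26),(.47,.19)):
    m=near(xy,.09)&(W[...,2]>.07)&(W[...,2]<.11); p=W[m]; print("tub",m.sum(),p[:,2].min(),np.median(p[:,2]),p[:,2].max(),cv2.minEnclosingCircle(p[:,:2].astype(np.float32)),circ(p[:,:2]))
for n in ("scene",):
    f=grab_frame(n);W=cloud(f)
    for a,b in((.013,.026),(.043,.06)):
        m=near((.472,.006),.1)&(W[...,2]>a)&(W[...,2]<b);p=W[m]; print("lid",m.sum(),np.median(p,0),cv2.minEnclosingCircle(p[:,:2].astype(np.float32)),cv2.minAreaRect(p[:,:2].astype(np.float32)))
    m=near((.47,-.26),.09)&(W[...,2]>.083)&(W[...,2]<.11); p=W[m]; print("tub",m.sum(),np.median(p[:,2]),cv2.minEnclosingCircle(p[:,:2].astype(np.float32)),circ(p[:,:2]))
    c=f["frame"][100:290,250:490,::-1]; cv2.imwrite("pics/crop1.png",cv2.resize(c,None,fx=3,fy=3,interpolation=2))
E
```

```text
lid 1279 [0.46868212 0.01058957 0.02046047] ((0.46941402554512024, 0.011172749102115631), 0.06191911920905113) ((0.46982342004776, 0.01150812953710556), (0.12087982147932053, 0.11998163163661957), 45.75718688964844)
lid 161 [0.46821705 0.01235815 0.05035671] ((0.4694104790687561, 0.011023708619177341), 0.034632325172424316) ((0.46941524744033813, 0.011036049574613571), (0.01791764609515667, 0.06888037174940109), 29.102291107177734)
tub 316 0.07030970992182489 0.08687499845541458 0.09526069930438916 ((0.4739764928817749, -0.27679741382598877), 0.05998998507857323) (array([ 0.47370532, -0.27614871]), np.float64(0.0561974911878828))
tub 220 0.07001003630568027 0.08530868486470164 0.09236437674605806 ((0.4631973206996918, 0.1994626224040985), 0.043211471289396286) (array([0.46265895, 0.19848595]), np.float64(0.04010685367695243))
lid 770 [0.48874539 0.02967783 0.02134894] ((0.47020965814590454, 0.011056850664317608), 0.06341412663459778) ((0.47237950563430786, 0.012806519865989685), (0.12057830393314362, 0.12109728157520294), 70.87608337402344)
lid 174 [0.47292578 0.0144462  0.05052457] ((0.4704332947731018, 0.010853903368115425), 0.03544912114739418) ((0.4712308347225189, 0.011450249701738358), (0.019913293421268463, 0.06947454065084457), 29.50630760192871)
tub 219 0.08791832061556332 ((0.4736403226852417, -0.27791744470596313), 0.061492402106523514) (array([ 0.47510036, -0.27651223]), np.float64(0.05664982502947953))
```

View pics/crop0.png

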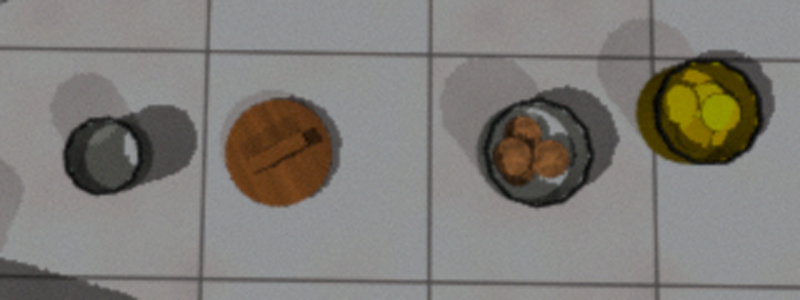

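View pics/crop1.png

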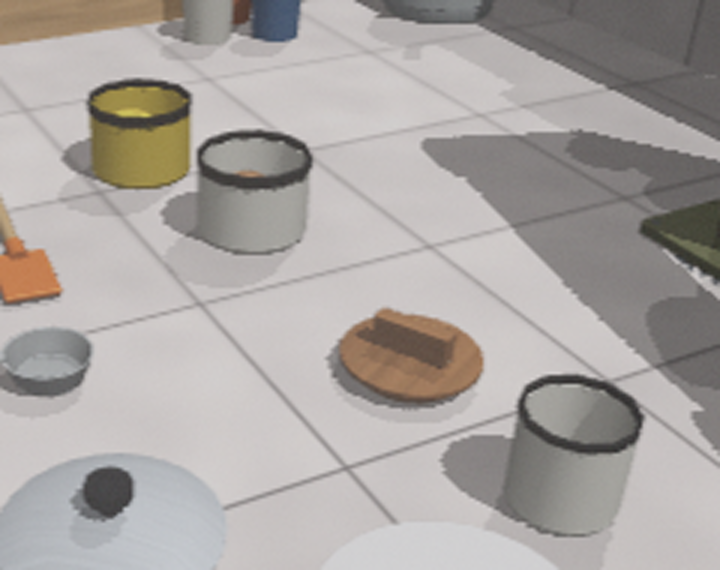

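The white tub with rusks at crop0 (540,153) is clearly the larger white one, and the yellow one holds lemons. Its centre is at about (0.474,-0.277). The lid is at (0.4697,0.011), with its grip along 119°. I'll turn +0.812 rad about tool z, then translate.

```bash
python3 -m jog '[1,0,0,0,0,0,0.1624, 1,0,0,0,0,0,0.1624, 1,0,0,0,0,0,0.1624, 1,0,0,0,0,0,0.1624, 1,0,0,0,0,0,0.1624, 1,-4.9,-0.2,0,0,0,0, 1,-4.9,-0.2,0,0,0,0, 1,-4.9,-0.2,0,0,0,0, 1,-4.9,-0.2,0,0,0,0, 1,-4.9,-0.2,0,0,0,0, 1,-4.9,-0.2,0,0,0,0, 1,-4.9,-0.2,0,0,0,0, 1,-4.9,-0.2,0,0,0,0, 1,-4.9,-0.2,0,0,0,0, 1,-4.9,-0.2,0,0,0,0, 1,-4.9,-0.2,0,0,0,0, 1,-4.9,-0.2,0,0,0,0, 1,-4.9,-0.2,0,0,0,0, 1,-4.9,-0.2,0,0,0,0, 1,0,0,0,0,0,0]' 60
cat > d.py <<'E'
from h import *
from scipy.spatial.transform import Rotation as Ro
import sys
g=np.array([float(a) for a in sys.argv[1:4]]);s=state()
R=Ro.from_euler('xyz',s["tcp_rot"],degrees=True)
G=Ro.from_euler('xyz',[180,0,float(sys.argv[4])],degrees=True)
print("t",s["time_s"],"pos",s["eef_pos"].round(4),"rot",s["tcp_rot"].round(2),"F",s["contact_force"].round(1),"M",s["moment"].round(2),"w",round(s["width"],4))
print("shift cm",(R.inv().apply(g-s["eef_pos"])*100).round(2),"turn",(R.inv()*G).as_rotvec().round(3))
E
python3 d.py .4697 .011 .097 119.1
```

```text
time_s: 3.1
eef_pos: [0.4714, 0.0142, 0.3041]
tcp_rot: [-180.0, 0.0, 118.8]
contact_force: [0.3, 0.5, 0.4]
width: 0.0852
t 3.1 pos [0.4714 0.0142 0.3041] rot [-1.8000e+02  2.0000e-02  1.1884e+02] F [0.3 0.5 0.4] M [-0.    0.01  0.02] w 0.0852
shift cm [-0.19 -0.31 20.71] turn [-0.     0.    -0.005]
```

```bash
python3 -m jog '[1,-0.2,-0.3,4,0,0,-0.005, 1,0,0,4,0,0,0, 1,0,0,4,0,0,0, 1,0,0,4,0,0,0, 1,0,0,3,0,0,0, 1,0,0,1.7,0,0,0, 1,0,0,0,0,0,0]'
python3 d.py .4697 .011 .097 119.1
```

```text
time_s: 3.98
eef_pos: [0.4682, 0.0139, 0.0961]
tcp_rot: [-179.9, -0.1, 119.4]
contact_force: [0.6, 0.0, -0.9]
width: 0.0855
t 3.975 pos [0.4682 0.0139 0.0961] rot [-1.7989e+02 -8.0000e-02  1.1943e+02] F [ 0.6  0.  -0.9] M [ 0.05  0.03 -0.03] w 0.0855
shift cm [-0.33 -0.01 -0.09] turn [-0.002 -0.001  0.006]
```

```bash
python3 -m jog '[1,-0.2,0,0,0,0,0, 0,0,0,0,0,0,0, 0,0,0,0,0,0,0, 0,0,0,0,0,0,0, 0,0,0,0,0,0,0, 0,0,0,0,0,0,0, 0,0,0,0,0,0,0, 0,0,0,0,0,0,0]' 60
python3 d.py .4697 .011 .097 119.1
```

```text
time_s: 4.97
eef_pos: [0.4703, 0.0116, 0.0973]
tcp_rot: [180.0, 0.0, 119.4]
contact_force: [-0.5, -0.6, 3.8]
width: 0.0169
t 4.975 pos [0.4703 0.0116 0.0973] rot [1.7996e+02 3.0000e-02 1.1939e+02] F [-0.5 -0.6  3.8] M [-0.01  0.02 -0.04] w 0.0169
shift cm [-0.03 -0.08  0.03] turn [0.001 0.001 0.005]
```

```bash
python3 -m jog '[0,0,0,-1,0,0,0, 0,0,0,-2,0,0,0, 0,0,0,-3,0,0,0, 0,0,0,-3,0,0,0, 0,0,0,-3,0,0,0, 0,0,0,-2,0,0,0, 0,0,0,0,0,0,0, 0,0,0,0,0,0,0]'
python3 d.py .474 -.277 .2 119.1
python3 - <<'E'
from h import *
f=grab_frame("scene"); cv2.imwrite("pics/lift.png",f["frame"][:,:,::-1])
E
```

```text
time_s: 5.98
eef_pos: [0.4691, 0.0118, 0.2356]
tcp_rot: [-179.9, -0.1, 119.4]
contact_force: [-0.4, 0.0, -2.1]
width: 0.017
t 5.975 pos [0.4691 0.0118 0.2356] rot [-1.7989e+02 -8.0000e-02  1.1939e+02] F [-0.4  0.  -2.1] M [-0.07  0.03 -0.05] w 0.017
shift cm [-25.41 -13.74   3.55] turn [-0.002 -0.001  0.005]
```

View pics/lift.png

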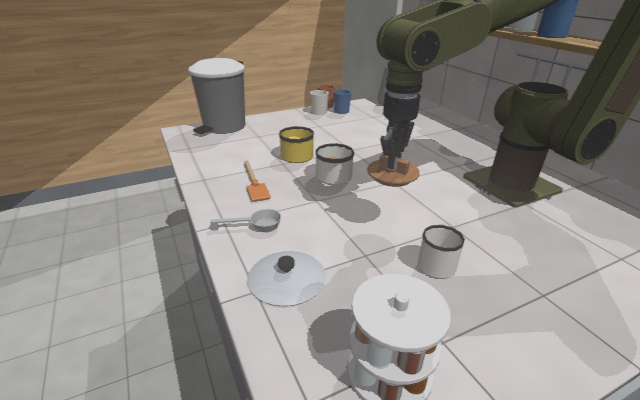

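The lid is held level at (393,170), and the tub is at (334,163) undisturbed. Moving above the tub.

```bash
python3 -m jog '[0,-3,-1.6,0,0,0,0, 0,-3.2,-1.7,0,0,0,0, 0,-3.2,-1.7,0,0,0,0, 0,-3.2,-1.7,0,0,0,0, 0,-3.2,-1.7,0,0,0,0, 0,-3.2,-1.7,0,0,0,0, 0,-3.2,-1.7,0,0,0,0, 0,-2.2,-1.2,0,0,0,0, 0,-1,-0.6,0,0,0,0, 0,0,0,0,0,0,0, 0,0,0,0,0,0,0, 0,0,0,0,0,0,0]'
python3 d.py .474 -.277 .2 119.4
cat > m.py <<'E'
from h import *
s=state();xy=s["eef_pos"][:2];zp=s["eef_pos"][2]-.077
for n in ("top","scene"):
    f=grab_frame(n);W=cloud(f)
    F=f["frame"].astype(int)
    brown=(F[...,0]-F[...,2]>40)
    m=brown&(np.hypot(W[...,0]-xy[0],W[...,1]-xy[1])<.09)&(abs(W[...,2]-zp)<.009);p=W[m]
    if len(p)>20:
        A=np.c_[p[:,:2]-p[:,:2].mean(0),np.ones(len(p))];k=np.linalg.lstsq(A,p[:,2],rcond=None)[0]
        print(n,"plate",m.sum(),"z",np.median(p[:,2]).round(4),"exp",zp.round(4),"tilt",k[:2].round(3),cv2.minEnclosingCircle(p[:,:2].astype(np.float32)))
    m=(np.hypot(W[...,0]-.474,W[...,1]+.277)<.075)&(W[...,2]>.07)&(W[...,2]<.097)&(F.max(-1)<90);p=W[m]
    if len(p)>20: print(n,"rim",m.sum(),np.median(p[:,2]).round(4),cv2.minEnclosingCircle(p[:,:2].astype(np.float32)),circ(p[:,:2]))
    c=f["frame"][100:220,240:440,::-1] if n=="scene" else f["frame"][180:320,300:500,::-1]
    cv2.imwrite(f"pics/m_{n}_{s['time_s']:.2f}.png",cv2.resize(c,None,fx=3.5,fy=3.5,interpolation=2))
E
python3 m.py; ls pics
```

```text
time_s: 7.52
eef_pos: [0.4761, -0.2755, 0.2368]
tcp_rot: [180.0, -0.0, 119.5]
contact_force: [0.2, -0.6, -1.9]
width: 0.0169
t 7.525 pos [ 0.4761 -0.2755  0.2368] rot [ 1.8000e+02 -2.0000e-02  1.1945e+02] F [ 0.2 -0.6 -1.9] M [ 0.02 -0.02 -0.07] w 0.0169
shift cm [-0.03 -0.26  3.68] turn [ 0.    -0.     0.001]
top plate 502 z 0.16 exp 0.1598 tilt [-0.001  0.006] ((0.4762919247150421, -0.27471309900283813), 0.06123217195272446)
top rim 68 0.087 ((0.4734949469566345, -0.23435935378074646), 0.03954615816473961) (array([ 0.47433397, -0.27218408]), np.float64(0.05289572626400315))
scene plate 289 z 0.1614 exp 0.1598 tilt [-0.004 -0.019] ((0.4777926504611969, -0.27196988463401794), 0.061432067304849625)
scene rim 262 0.086 ((0.47386202216148376, -0.2765592634677887), 0.061402540653944016) (array([ 0.47479515, -0.27607857]), np.float64(0.056746890535448326))
crop0.png
crop1.png
lift.png
m_scene_7.53.png
m_top_7.53.png
scene0.png
top0.png
```

```bash
python3 -m jog '[0,0,-0.27,1,0,0,0, 0,0,0,1,0,0,0, 0,0,0,1,0,0,0, 0,0,0,0,0,0,0, 0,0,0,0,0,0,0]'
python3 d.py .474 -.2765 .19 119.4
python3 m.py
```

```text
time_s: 8.25
eef_pos: [0.4738, -0.2778, 0.2069]
tcp_rot: [180.0, 0.0, 119.4]
contact_force: [0.1, -0.4, -2.3]
width: 0.0167
t 8.25 pos [ 0.4738 -0.2778  0.2069] rot [180.     0.   119.39] F [ 0.1 -0.4 -2.3] M [-0.04  0.05  0.01] w 0.0167
shift cm [0.1  0.08 1.69] turn [ 0.  0. -0.]
top plate 474 z 0.1299 exp 0.1299 tilt [-0.002  0.004] ((0.47266626358032227, -0.2755013108253479), 0.06084715574979782)
top rim 51 0.0858 ((0.47215884923934937, -0.23327377438545227), 0.03825553134083748) (array([ 0.47413208, -0.27762123]), np.float64(0.05831750244652711))
scene plate 289 z 0.1316 exp 0.1299 tilt [-0.001 -0.014] ((0.475166916847229, -0.27208009362220764), 0.06061786785721779)
scene rim 196 0.0855 ((0.47449934482574463, -0.27387940883636475), 0.06046286225318909) (array([ 0.47517288, -0.27567374]), np.float64(0.05647169579522344))
```

```bash
python3 -m jog '[0,0,0,0.8,0,0,0, 0,0,0,0.8,0,0,0, 0,0,0,0.8,0,0,0, 0,0,0,0.5,0,0,0, 0,0,0,0,0,0,0, 0,0,0,0,0,0,0]'
python3 d.py .474 -.2765 .171 119.4
python3 m.py
```

```text
time_s: 9.1
eef_pos: [0.4739, -0.2778, 0.1781]
tcp_rot: [180.0, 0.0, 119.4]
contact_force: [0.1, -0.7, -2.1]
width: 0.017
t 9.1 pos [ 0.4739 -0.2778  0.1781] rot [1.7999e+02 2.0000e-02 1.1939e+02] F [ 0.1 -0.7 -2.1] M [-0.03  0.    0.04] w 0.017
shift cm [0.1  0.07 0.71] turn [ 0.  0. -0.]
top plate 450 z 0.1011 exp 0.1011 tilt [0.    0.008] ((0.4714270234107971, -0.27192437648773193), 0.06022567301988602)
scene plate 286 z 0.1027 exp 0.1011 tilt [ 0.002 -0.017] ((0.474174439907074, -0.27546194195747375), 0.062229737639427185)
scene rim 193 0.0863 ((0.47960802912712097, -0.26291874051094055), 0.056822214275598526) (array([ 0.47529712, -0.27586302]), np.float64(0.0549492781831958))
```

```bash
python3 -m jog '[0,0,0,0.3,0,0,0, 0,0,0,0.3,0,0,0, 0,0,0,0,0,0,0, 0,0,0,0.1,0,0,0, 0,0,0,0,0,0,0, 0,0,0,0,0,0,0]'
python3 d.py .474 -.2765 .163 119.4
```

```text
time_s: 9.95
eef_pos: [0.4738, -0.2777, 0.1713]
tcp_rot: [180.0, 0.0, 119.4]
contact_force: [-1.4, 1.1, 1.0]
width: 0.017
t 9.95 pos [ 0.4738 -0.2777  0.1713] rot [1.7999e+02 1.0000e-02 1.1939e+02] F [-1.4  1.1  1. ] M [ 0.12  0.2  -0.03] w 0.017
shift cm [0.1  0.08 0.83] turn [ 0.  0. -0.]
```

```bash
python3 -m jog '[0,0,0,0.1,0,0,0, 0,0,0,0.1,0,0,0, 0,0,0,0,0,0,0, 0,0,0,0,0,0,0]'
python3 d.py .474 -.2765 .163 119.4
```

```text
time_s: 10.45
eef_pos: [0.4738, -0.2778, 0.1702]
tcp_rot: [-180.0, 0.0, 119.4]
contact_force: [-4.3, 3.3, 7.0]
width: 0.0166
t 10.45 pos [ 0.4738 -0.2778  0.1702] rot [-180.      0.    119.39] F [-4.3  3.3  7. ] M [ 0.42  0.62 -0.  ] w 0.0166
shift cm [0.1  0.08 0.72] turn [-0.  0. -0.]
```

There is lateral contact, with the tub pushing the lid towards -x,+y. I'll ease the lid that way before pressing.

```bash
python3 -m jog '[0,0,0,-0.15,0,0,0, 0,0.15,-0.07,0,0,0,0, 0,0,0,0,0,0,0, 0,0,0,0,0,0,0]'
python3 d.py .474 -.2765 .163 119.4;python3 m.py; ls pics
```

```text
time_s: 10.95
eef_pos: [0.4724, -0.2767, 0.1703]
tcp_rot: [180.0, 0.0, 119.4]
contact_force: [0.9, 0.0, -0.3]
width: 0.0168
t 10.95 pos [ 0.4724 -0.2767  0.1703] rot [1.8000e+02 1.0000e-02 1.1939e+02] F [ 0.9  0.  -0.3] M [-0.03 -0.13 -0.02] w 0.0168
shift cm [-0.06  0.15  0.73] turn [ 0.  0. -0.]
top plate 434 z 0.0934 exp 0.0933 tilt [0.    0.003] ((0.472141832113266, -0.27512800693511963), 0.06069023907184601)
top rim 112 0.0933 ((0.47281405329704285, -0.27669933438301086), 0.0618552602827549) (array([ 0.47950115, -0.27424566]), np.float64(0.04364361528488451))
scene plate 293 z 0.0949 exp 0.0933 tilt [-0.003 -0.008] ((0.47327920794487, -0.27213501930236816), 0.06141265481710434)
scene rim 145 0.0846 ((0.48111438751220703, -0.25983816385269165), 0.05709070339798927) (array([ 0.48433334, -0.25783526]), np.float64(0.04122984064353117))
crop0.png
crop1.png
lift.png
m_scene_10.95.png
m_scene_7.53.png
m_scene_8.25.png
m_scene_9.10.png
m_top_10.95.png
m_top_7.53.png
m_top_8.25.png
m_top_9.10.png
scene0.png
top0.png
```

Lateral force has gone. Now I'll push on down in small steps.

```bash
python3 -m jog '[0,0,0,0.1,0,0,0, 0,0,0,0.1,0,0,0, 0,0,0,0,0,0,0, 0,0,0,0,0,0,0]'
python3 d.py .474 -.2765 .163 119.4
```

```text
time_s: 11.55
eef_pos: [0.4725, -0.2768, 0.1697]
tcp_rot: [-180.0, -0.0, 119.4]
contact_force: [-3.6, 2.0, 6.8]
width: 0.0172
t 11.55 pos [ 0.4725 -0.2768  0.1697] rot [-1.7999e+02 -1.0000e-02  1.1940e+02] F [-3.6  2.   6.8] M [ 0.32  0.55 -0.02] w 0.0172
shift cm [-0.05  0.15  0.67] turn [-0. -0. -0.]
```

```bash
python3 -m jog '[0,0,0,0.1,0,0,0, 0,0,0,0.1,0,0,0, 0,0,0,0,0,0,0, 0,0,0,0,0,0,0]'
python3 d.py .474 -.2765 .163 119.4
```

```text
time_s: 12.05
eef_pos: [0.4725, -0.2768, 0.1678]
tcp_rot: [-180.0, -0.0, 119.4]
contact_force: [-2.6, 2.3, 6.4]
width: 0.017
t 12.05 pos [ 0.4725 -0.2768  0.1678] rot [-1.7999e+02 -1.0000e-02  1.1940e+02] F [-2.6  2.3  6.4] M [0.33 0.53 0.01] w 0.017
shift cm [-0.05  0.15  0.48] turn [-0. -0. -0.]
```

```bash
python3 -m jog '[0,0,0,0.1,0,0,0, 0,0,0,0.1,0,0,0, 0,0,0,0,0,0,0, 0,0,0,0,0,0,0]'
python3 d.py .474 -.2765 .163 119.4;python3 m.py
```

```text
time_s: 12.55
eef_pos: [0.4725, -0.2768, 0.1658]
tcp_rot: [-180.0, -0.0, 119.4]
contact_force: [-3.9, 2.6, 6.7]
width: 0.0172
t 12.55 pos [ 0.4725 -0.2768  0.1658] rot [-1.7999e+02 -2.0000e-02  1.1940e+02] F [-3.9  2.6  6.7] M [ 0.35  0.55 -0.03] w 0.0172
shift cm [-0.05  0.15  0.28] turn [-0. -0. -0.]
top plate 432 z 0.0889 exp 0.0888 tilt [-0.001 -0.002] ((0.47224271297454834, -0.27560627460479736), 0.061274901032447815)
top rim 108 0.0886 ((0.4739660918712616, -0.2747063934803009), 0.06062822416424751) (array([ 0.47824311, -0.27554399]), np.float64(0.04515308295960659))
scene plate 294 z 0.0903 exp 0.0888 tilt [-0.002 -0.013] ((0.4747353494167328, -0.27409082651138306), 0.061230700463056564)
scene rim 152 0.0802 ((0.480044960975647, -0.26158565282821655), 0.0571230873465538) (array([ 0.48448664, -0.25757763]), np.float64(0.04028719443776469))
```

View pics/m_scene_12.55.png

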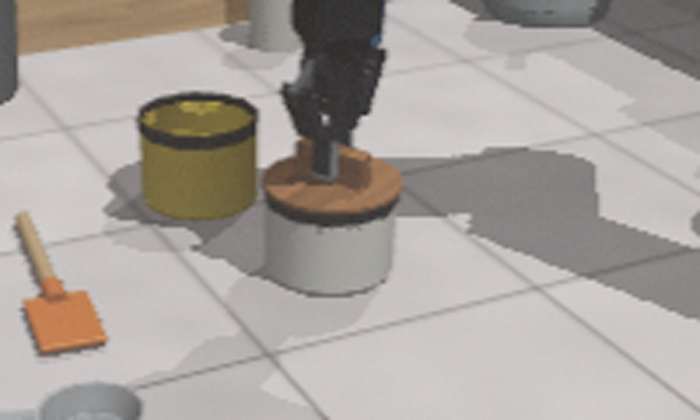

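View pics/m_top_12.55.png

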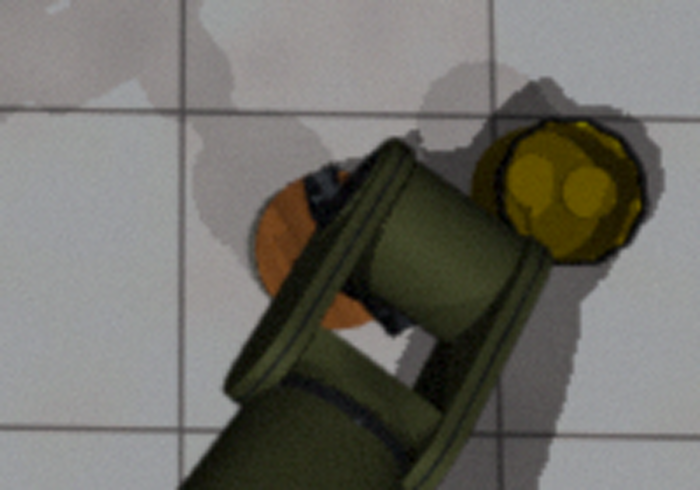

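The lid is on the white tub at (330,185) in the scene crop, level, with black seal still showing. I'll keep pressing.

```bash
python3 -m jog '[0,0,0,0.1,0,0,0, 0,0,0,0.1,0,0,0, 0,0,0,0,0,0,0, 0,0,0,0,0,0,0]'
python3 d.py .474 -.2765 .163 119.4
```

```text
time_s: 13.15
eef_pos: [0.4725, -0.2768, 0.1638]
tcp_rot: [-180.0, -0.0, 119.4]
contact_force: [-3.8, 1.4, 6.9]
width: 0.017
t 13.15 pos [ 0.4725 -0.2768  0.1638] rot [-1.7999e+02 -1.0000e-02  1.1940e+02] F [-3.8  1.4  6.9] M [ 0.36  0.54 -0.02] w 0.017
shift cm [-0.05  0.15  0.08] turn [-0. -0. -0.]
```

```bash
python3 -m jog '[0,0,0,0.1,0,0,0, 0,0,0,0,0,0,0, 0,0,0,0,0,0,0]'
python3 d.py .474 -.2765 .163 119.4
```

```text
time_s: 13.52
eef_pos: [0.4725, -0.2768, 0.1633]
tcp_rot: [-180.0, -0.0, 119.4]
contact_force: [-4.3, 3.9, 10.4]
width: 0.0166
t 13.525 pos [ 0.4725 -0.2768  0.1633] rot [-1.7998e+02 -2.0000e-02  1.1940e+02] F [-4.3  3.9 10.4] M [ 0.53  0.8  -0.03] w 0.0166
shift cm [-0.05  0.14  0.03] turn [-0. -0. -0.]
```

```bash
python3 -m jog '[0,0,0,0.1,0,0,0, 0,0,0,0,0,0,0, 0,0,0,0,0,0,0]'
python3 d.py .474 -.2765 .163 119.4
```

```text
time_s: 13.9
eef_pos: [0.4725, -0.2768, 0.1633]
tcp_rot: [-180.0, -0.0, 119.4]
contact_force: [-8.5, 5.6, 15.2]
width: 0.0171
t 13.9 pos [ 0.4725 -0.2768  0.1633] rot [-1.7997e+02 -4.0000e-02  1.1940e+02] F [-8.5  5.6 15.2] M [ 0.74  1.22 -0.03] w 0.0171
shift cm [-0.05  0.14  0.03] turn [-0.001 -0.001  0.   ]
```

```bash
python3 -m jog '[0,0,0,0.1,0,0,0, 0,0,0,0,0,0,0, 0,0,0,0,0,0,0]'
python3 d.py .474 -.2765 .163 119.4;python3 m.py
```

```text
time_s: 14.28
eef_pos: [0.4726, -0.2768, 0.1633]
tcp_rot: [-180.0, -0.0, 119.4]
contact_force: [-10.2, 7.3, 19.5]
width: 0.0169
t 14.275 pos [ 0.4726 -0.2768  0.1633] rot [-1.7996e+02 -5.0000e-02  1.1941e+02] F [-10.2   7.3  19.5] M [ 1.02  1.57 -0.05] w 0.0169
shift cm [-0.04  0.14  0.03] turn [-0.001 -0.001  0.   ]
top plate 423 z 0.0861 exp 0.0863 tilt [-0.001 -0.003] ((0.47242388129234314, -0.2754877209663391), 0.06078297272324562)
top rim 106 0.086 ((0.4768831729888916, -0.2697397470474243), 0.05849785357713699) (array([ 0.47951301, -0.27147499]), np.float64(0.040932681048211246))
scene plate 294 z 0.088 exp 0.0863 tilt [-0.001 -0.014] ((0.4736683964729309, -0.2707008719444275), 0.06187330186367035)
scene rim 151 0.0774 ((0.48132652044296265, -0.25895488262176514), 0.05741754174232483) (array([ 0.48458846, -0.25751674]), np.float64(0.04033156558871083))
```

Hard stop: the TCP no longer descends at .1633, with about 21 N of press, and the plate top is at .086, so the underside is at .080. Unloading, then releasing.

```bash
python3 -m jog '[0,0,0,-0.1,0,0,0, 0,0,0,-0.1,0,0,0, 0,0,0,0,0,0,0]'
python3 d.py .474 -.2765 .163 119.4
python3 -m jog '[0.4,0,0,0,0,0,0, 0.4,0,0,0,0,0,0, 0.7,0,0,0,0,0,0, 0.7,0,0,0,0,0,0, 1,0,0,0,0,0,0, 1,0,0,0,0,0,0, 1,0,0,0,0,0,0]'
python3 d.py .474 -.2765 .163 119.4; python3 m.py
```

```text
time_s: 14.75
eef_pos: [0.4725, -0.2768, 0.1633]
tcp_rot: [-180.0, -0.0, 119.4]
contact_force: [-4.5, 2.9, 9.6]
width: 0.017
t 14.75 pos [ 0.4725 -0.2768  0.1633] rot [-1.7998e+02 -2.0000e-02  1.1940e+02] F [-4.5  2.9  9.6] M [ 0.49  0.7  -0.02] w 0.017
shift cm [-0.05  0.15  0.03] turn [-0. -0.  0.]
time_s: 15.62
eef_pos: [0.4724, -0.2767, 0.1614]
tcp_rot: [180.0, -0.0, 119.4]
contact_force: [0.7, 0.1, -0.6]
width: 0.0852
t 15.625 pos [ 0.4724 -0.2767  0.1614] rot [180.    -0.   119.39] F [ 0.7  0.1 -0.6] M [ 0.05  0.03 -0.05] w 0.0852
shift cm [-0.06  0.15 -0.16] turn [ 0. -0. -0.]
top plate 398 z 0.0865 exp 0.0844 tilt [ 0.004 -0.006] ((0.46968433260917664, -0.2694765031337738), 0.06008273735642433)
top rim 103 0.0861 ((0.4749881625175476, -0.2733238637447357), 0.059958457946777344) (array([ 0.4788779 , -0.27131613]), np.float64(0.042857356554438356))
scene plate 290 z 0.088 exp 0.0844 tilt [ 0.003 -0.015] ((0.4723857343196869, -0.2714138627052307), 0.06187910586595535)
scene rim 126 0.0762 ((0.48036688566207886, -0.2606603503227234), 0.05764385685324669) (array([ 0.4761709 , -0.27464301]), np.float64(0.055571671916262624))
```

```bash
python3 -m jog '[1,0,0,-1,0,0,0, 1,0,0,-2,0,0,0, 1,0,0,-4,0,0,0, 1,0,0,-4,0,0,0, 1,0,0,-4,0,0,0, 1,4,4,0,0,0,0, 1,4,4,0,0,0,0, 1,4,4,0,0,0,0, 1,4,4,0,0,0,0, 1,4,4,0,0,0,0, 1,0,0,0,0,0,0]'
cat > fin.py <<'E'
from h import *
for n in ("top","scene"):
    f=grab_frame(n);W=cloud(f);F=f["frame"].astype(int)
    N=np.hypot(W[...,0]-.4735,W[...,1]+.2765)<.08
    br=(F[...,0]-F[...,2]>30)
    for a,b in((.075,.098),(.105,.13)):
        p=W[N&br&(W[...,2]>a)&(W[...,2]<b)]
        if len(p)>20:
            A=np.c_[p[:,:2]-p[:,:2].mean(0),np.ones(len(p))];k=np.linalg.lstsq(A,p[:,2],rcond=None)[0]
            print(n,len(p),"z",np.median(p[:,2]).round(4),"tilt",k[:2].round(4),cv2.minEnclosingCircle(p[:,:2].astype(np.float32)),cv2.minAreaRect(p[:,:2].astype(np.float32)))
    p=W[N&~br&(W[...,2]>.02)&(W[...,2]<.074)]
    if len(p)>20: print("wall",len(p),circ(p[:,:2]))
    c=f["frame"][100:220,240:440,::-1] if n=="scene" else f["frame"][180:320,300:500,::-1]
    cv2.imwrite(f"pics/f_{n}.png",cv2.resize(c,None,fx=3.5,fy=3.5,interpolation=2))
E
python3 fin.py
```

```text
time_s: 17.1
eef_pos: [0.5491, -0.001, 0.3134]
tcp_rot: [179.9, 0.1, 119.7]
contact_force: [0.6, 0.4, 0.2]
width: 0.0852
top 1296 z 0.0864 tilt [-0.0003 -0.0015] ((0.47271081805229187, -0.2766217887401581), 0.0614209808409214) ((0.4722943603992462, -0.2770376205444336), (0.12031694501638412, 0.12093782424926758), 45.011993408203125)
top 175 z 0.116 tilt [0.0028 0.0049] ((0.4731022119522095, -0.2762860655784607), 0.035008661448955536) ((0.4729454219341278, -0.27661576867103577), (0.01799870654940605, 0.06937763839960098), 30.327739715576172)
wall 38 (array([ 0.4735104 , -0.27728508]), np.float64(0.05793967400493126))
scene 290 z 0.0881 tilt [-0.0035 -0.0125] ((0.474140465259552, -0.27475976943969727), 0.060650404542684555) ((0.47769859433174133, -0.2678016722202301), (0.10498303920030594, 0.11880029737949371), 60.74009323120117)
scene 73 z 0.1175 tilt [-0.1988 -0.1073] ((0.4736923575401306, -0.27665287256240845), 0.033656589686870575) ((0.4759101867675781, -0.2754301428794861), (0.018226638436317444, 0.06688285619020462), 31.291200637817383)
wall 577 (array([ 0.47499483, -0.27711958]), np.float64(0.056684590875210064))
```

View pics/f_scene.png

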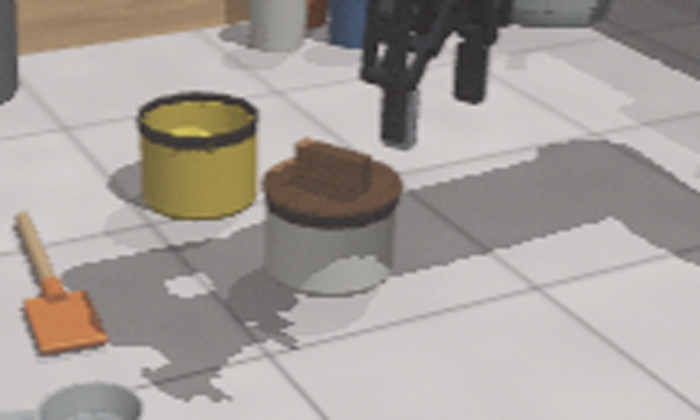

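View pics/f_top.png

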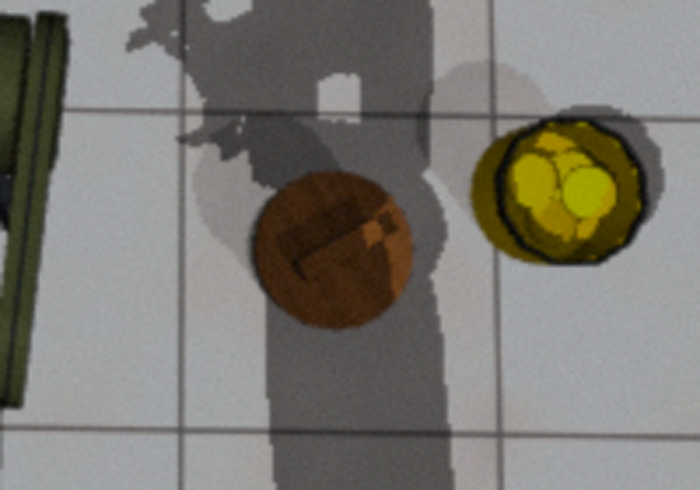

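```bash
python3 -c "
from bench import *
print(finish_job(), state()['time_s'])"
```

```text
the job is handed in; nothing more can be done
the job is handed in; nothing more can be done
```

The lid is on the larger white tub, pressed down to its hard stop, released, and the job is handed in. I lifted the lid by its bar grip, placed it, and pressed until it stopped sinking at about 20 N. I then opened the gripper and drew it clear, at about 17 s of the 54 s allowed.

**Last checks:**
- **Height:** the top camera puts the top of the lid's plate at 0.0864 m, against 0.086 m expected when fully home. The scene camera reads about 2 mm higher (0.088 m), as it did for the lid throughout. Both are within the 3 mm limit.
- **Level and centring:** tilt is about 0.0015 rad by the top camera. The scene camera shows about 0.013 rad on a partial view, still inside the 0.04 rad limit. The lid is within about 2 mm of the tub's axis.
- **Contact:** the gripper touches nothing. The tub stands on the counter. I did not re-measure the smaller tub and the back-edge things at the end, but the arm never went near them.

**One thing that was not clean:** while pressing, the tub pushed sideways on the lid. I shifted the lid about 1.7 mm, which cleared it at first, but a side force came back as I pressed, reaching about 12 N at the stop. So the press was somewhat one-sided. The lid still measured level after release. I did not do a second press from the top.

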